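Set the drying cabinet's door ajar on its stay

ROBOT

A 7-joint arm with a two-finger parallel gripper is mounted at the origin on the work surface. World frame = base frame: x ahead of the robot, y to its left, z up, the work surface at z = 0. Lengths are in m, angles in rad, forces in N, time in s.
With the tool pointing down it reaches from about 0.425 to 0.875 m from the base axis. Payload 8.4 kg.
Tool frame: the origin (TCP) lies at the very end of the fingers, on their centre line; the grasp point (between the pads) lies 19 mm behind it; z points along the fingers, y is the line along which they close (so a half turn about z gives the same grasp; the last joint's range is limited). The gripper opens to 87 mm and grips with 3 to 60 N. Pads are 19 mm wide; open, the fingers measure 117 mm over their backs; the gripper's body (75 mm by 190 mm) begins 51 mm behind the grasp point.
Start: joints at [1.107, 0.333, 0.04, 1.465, -0.013, 1.343, -0.059], TCP at [0.232, -0.607, 0.192] pointing down, gripper open.
Joint ranges: [-2.58, 2.58], [-0.38, 2.09], [-1.3, 1.39], [0.25, 2.4], [-1.5, 4.64], [0.08, 2.09], [-2.65, 2.65]. Speed limits (rad/s): [2.22, 2.22, 2.79, 2.79, 3.14, 3.14, 3.14].

INTERFACE

Orientations are given as a unit quaternion [x, y, z, w].
In Python, from rig import ctrl gives the robot as it stands.
- The arm moves only by the shell command python3 -m jog 'ROWS' [FORCE]. ROWS is JSON, a list of rows, each an object with "angular": the turn, a rotation vector about the tool's x, y, z in units of 6 degrees (1.0 is 6 degrees), a list of three; "dp": the shift along the tool's x, y, z in cm, a list of three; "claw": the closure in counts, from 0 (fully open) to 255 (shut). A call has 1 to 20 rows; each row shifts and turns the commanded pose from where the row before left it, along the tool's axes as they then stand; what a row does not reach is not made up. A row lasts 1/10 s, in which the tool goes at most 50 mm and 8.59 degrees, less where a joint would pass 70% of its speed; a pose out of reach is approached as far as the arm can. A call is refused whole if a number of a shift passes 5 or a number of a turn 1, either way. A call with a gripper value outside its range is refused whole. The fingers move at their own pace and stop on an object; FORCE is the grip in N (left out, the last holds). Time passes only in rows, so rows that do not move let the fingers close. It gives the time, the measured TCP pose, the force, the opening and the grip force at its end, in the units of the state.
- ctrl.get_obs(): the state, without advancing time (a new reading comes with each control period).
- ctrl.grab_frame(name): name is "side" or "top"; returns (picture, depth): 420x560x3 uint8, blue, green, red; 420x560 float32, m along the optical axis (not along the pixel's ray), 0 where there is no reading.
- ctrl.camera_info(name): a dict with "vfov" (degrees; the focal length in pixels is half the picture's height over the tangent of half this angle, whatever the lens; pixels are square), "cx", "cy" (the principal point, pixels), "cam_to_world" (4x4, takes a point from camera to world coordinates). Camera axes: x right, y down, z forward; pixel columns grow to the right and rows downward; lengths in m; the calibration is good to about 2 mm. A picture is of the moment at which its call begins. camera_info takes no time and is no camera call.
- ctrl.hand_in(): hands the job in; it is judged then, once.
Trained networks look in the newest picture that a camera, given by its name, has taken for a name from the list of things; names that differ only in an ending like _2 or _b are one class to them, and where a whole thing is asked for, a point or a joint stands for the part that bears it (a point fixed in the world has none). Each returns a list of dicts, best first, with "score" (0 to 1); they miss things now and then, are a little off and sometimes report something else, mostly with a low value. They report only what shows in the picture. A call takes as long as a camera call.
- ctrl.recognise(camera, target): "xyz" ([x, y, z] in m, in the coordinates of the camera as it stood for that picture, good to about 4 mm: the middle of the surface that is visible of it).
- ctrl.trace(camera, target): "mask" (420x560 bool, what is visible of it).
The state is a dict: "time": time; "qpos": joint angles; "joint_velocities": joint speeds; "joint_efforts": joint torques, N m; "tcp_pos": TCP position; "tcp_rot": TCP orientation; "force": force on the tool from outside, world axes, zero at the start; "moment": the same for the moment, N m; "gripper_width": finger opening in m; "finger_force": force on a finger pad.
Only numpy, scipy, OpenCV 4.12 (cv2) and the standard library are available. Lean on these libraries where they do the work, as an engineer would, in place of code of your own. Each camera call takes 0.05 s, during which the arm holds its last target. There are 200 camera calls.

TASK

The little drying cabinet has to breathe: prop its self-closing door ajar with the stay on its top. Lift the stay by its knob, ease the door open with it and drop the second hole from the knob over the peg, feeling for the peg gently instead of forcing the bar against it; press the bar fully home so that it lies flat, then let go. Leave everything else on the counter and the cabinet where it is.

Things in the scene. Friction and masses are not known exactly. Their poses are not given: they have to be found in the camera images.
- cabinet: Stainless countertop drying cabinet, 300 deep (its own x) by 300 wide (y) by 210 high, fixed. Origin: centre of its underside, on the counter. Its x axis points from the glass door at its front to its back, z up, y to the side of the door's hinges. Its flat top is 210 above the origin.
- door (a joint): Opening angle of the glass door, rad: 0 shut, grows as it swings out in front of the cabinet (clockwise seen from above), stop at 0.8. A spring shuts it with 0.30 Nm (shut) to 0.42 Nm (at 0.4 rad), damping 0.35 Nm per rad/s. With the peg in mid slot the four holes, counted from the knob, hold it at about 0.48, 0.34, 0.20 and 0.05 rad.
- door_hinge (a point): Point on the door's upright hinge axis at the height of the cabinet's top (turns with the door). The stay's pin is 200 from this axis; with the door shut it lies from here along the cabinet's -y.
- stay: The stay: dark steel flat bar 24 wide, 6 thick, along its own x; z up. Origin: on the upright pin on the door's top rail, at half the bar's thickness. It swivels freely about the pin and lifts there too (0 level and down, to 0.9 rad). Holes of 12 diameter at 60, 88, 116, 144 from the pin; from 160 to 197 a 12 wide tail with the knob. Starts level, door shut, swung aside to the hinge side. 2 N.
- stay_knob (a point): Middle of the stay's black upright knob, to grip from above: round, 20 diameter (23 at its top rim), on the bar's centre line 186 from the pin and 20 above the bar's mid-thickness; the knob reaches 17 below and 17 above this point. x, y, z as the stay's. Moving the knob towards the front pushes the door open.
- stay_hole (a point): Centre of the second hole from the knob (the one to use), 116 from the pin, at half the bar's thickness.
- peg_plate: Aluminium plate 66 (x, as the cabinet's) by 34 by 6 thick, fixed on the cabinet's top. Origin: centre of its underside. In its slot along x an upright 9 mm steel peg, edge broken 0.5, is clamped at y = 0, anywhere within 12 of the origin along x: not reported, to be seen or felt. Its top is 22 above the cabinet's top. Home, the bar lies flat on the plate, its mid-thickness 9 above the top.
- gift_box: Bystander, not to be moved: white open box of pralines, 205 x 175 x 34 mm; origin: centre of its underside.
- praline_tray: Bystander, not to be moved: dark tray of pralines, 250 x 135 x 20 mm; origin: centre of its underside.
- bean_box: Bystander, not to be moved: wooden box of cocoa beans, 130 x 110 x 48 mm; origin: centre of its underside.
- tin: Bystander, not to be moved: closed yellow tin, 110 x 80 x 55 mm; origin: centre of its underside.
- plate: Bystander, not to be moved: white plate with pralines, 170 x 170 x 13 mm; origin: centre of its underside.
- carton: Bystander, not to be moved: small lidded carton, 77 x 77 x 33 mm; origin: centre of its underside (on the back of the cabinet's top, away from the hinges).

How it is judged:
By the outcome, as a careful person would: the job done as asked, in the order asked, and still so for the second after the job is handed in, with the robot touching nothing.
It also fails if it takes over 72 s, if anything falls off the work surface, if the arm or the gripper's body presses on something with over 40 N, if the wrist force passes 120 N, or if a joint passes its speed limit or range.

## Working session

There is one attempt and no reset: what is moved stays moved. The work goes in short steps, Python scripts to look and compute and a shell command to move; the robot and the scene stay as the last step left them, time stands still between calls to the robot, and variables do not carry over. Pictures are saved under pics/ and viewed, at most 10 in all, crops included, and the job is handed in when it is done.

```bash
mkdir -p pics; ls
cat > h.py <<'E'
import numpy as np, cv2
from rig import ctrl
def K(n):
    i=ctrl.camera_info(n); f=210/np.tan(np.radians(i["vfov"])/2)
    return f,i["cx"],i["cy"],np.array(i["cam_to_world"])
def w(n,p):
    T=K(n)[3]; return (T@np.r_[p,1])[:3]
def cloud(n,d):
    f,cx,cy,T=K(n); v,u=np.mgrid[:d.shape[0],:d.shape[1]]
    P=np.stack([(u-cx)/f*d,(v-cy)/f*d,d],-1)
    return P@T[:3,:3].T+T[:3,3]
def ray(n,u,v,z):
    f,cx,cy,T=K(n); r=T[:3,:3]@np.array([(u-cx)/f,(v-cy)/f,1]); return T[:3,3]+r*(z-T[2,3])/r[2]
def proj(n,p):
    f,cx,cy,T=K(n); c=np.linalg.inv(T)@np.r_[p,1]; return c[0]/c[2]*f+cx,c[1]/c[2]*f+cy
E
python3 - <<'E'
from h import *
for n in("side","top"):
    im,d=ctrl.grab_frame(n); cv2.imwrite(f"pics/{n}0.png",im); np.save(f"pics/{n}0.npy",d)
    print(n,ctrl.camera_info(n))
    for t in("cabinet","door_hinge","stay","stay_knob","stay_hole","peg_plate","carton"):
        r=ctrl.recognise(n,t); print(t,[(np.round(w(n,q["xyz"]),4),round(q["score"],2)) for q in r[:2]])
print(ctrl.get_obs())
E
```

```text
pics
side {'vfov': 47.140088158197955, 'cx': 282.1868479258989, 'cy': 209.97465266947634, 'cam_to_world': array([[-0.95977393, -0.19165833,  0.2051855 ,  0.21112886],
       [-0.28070667,  0.6709876 , -0.6862794 ,  0.99705822],
       [-0.00614576, -0.71627001, -0.69779617,  1.23814108],
       [ 0.        ,  0.        ,  0.        ,  1.        ]])}
cabinet [(array([0.6149, 0.0186, 0.2139]), 0.85), (array([ 0.4947, -0.0374,  0.1589]), 0.69)]
door_hinge [(array([ 0.5006, -0.0394,  0.1619]), 0.94), (array([ 0.5704, -0.0394,  0.2265]), 0.45)]
stay [(array([0.6899, 0.2477, 0.0109]), 0.41)]
stay_knob [(array([ 0.5716, -0.0427,  0.2269]), 0.66)]
stay_hole [(array([ 0.5658, -0.0405,  0.2214]), 0.67)]
peg_plate [(array([ 0.5376, -0.1363,  0.2162]), 0.59)]
carton [(array([ 0.7434, -0.16  ,  0.245 ]), 0.96)]
top {'vfov': 54.535859386752534, 'cx': 276.48866306624916, 'cy': 205.58690242164025, 'cam_to_world': array([[-0.01877706, -0.99373787,  0.11014747,  0.39114185],
       [-0.99965369,  0.02069107,  0.0162595 , -0.07691806],
       [-0.01843675, -0.10980402, -0.99378225,  1.5980236 ],
      
[... 541 characters left out ...]
ray([ 1.10678259,  0.33315905,  0.03993852,  1.46540231, -0.01342271,
        1.34325216, -0.05850445]), 'joint_velocities': array([-0.00025032,  0.00166474,  0.0009749 ,  0.00075972,  0.00016704,
        0.00056037,  0.00042926]), 'joint_efforts': array([ 3.59628175e-04, -6.56055808e+01,  1.33285929e+00, -4.04044282e+01,
       -5.99886663e-02,  3.47754336e-02,  8.09792391e-05]), 'tcp_pos': array([ 0.23187616, -0.60722501,  0.19227177]), 'tcp_rot': array([9.83416889e-01, 1.81359371e-01, 1.45553291e-05, 1.97661270e-05]), 'force': array([-0.51424412,  0.13798298, -0.001957  ]), 'moment': array([-0.00241866,  0.0753815 , -0.03107174]), 'finger_force': 0.0, 'gripper_width': 0.08722244980710744}
```

Run:
```python
from h import *
a=cv2.imread("pics/top0.png"); cv2.imwrite("pics/top0c.png",cv2.resize(a[60:270,150:430],None,fx=2.8,fy=2.8,interpolation=cv2.INTER_CUBIC))
a=cv2.imread("pics/side0.png"); cv2.imwrite("pics/side0v.png",cv2.resize(a,None,fx=1.4,fy=1.4,interpolation=cv2.INTER_CUBIC))
```

```text
(no output)
```

View pics/top0c.png

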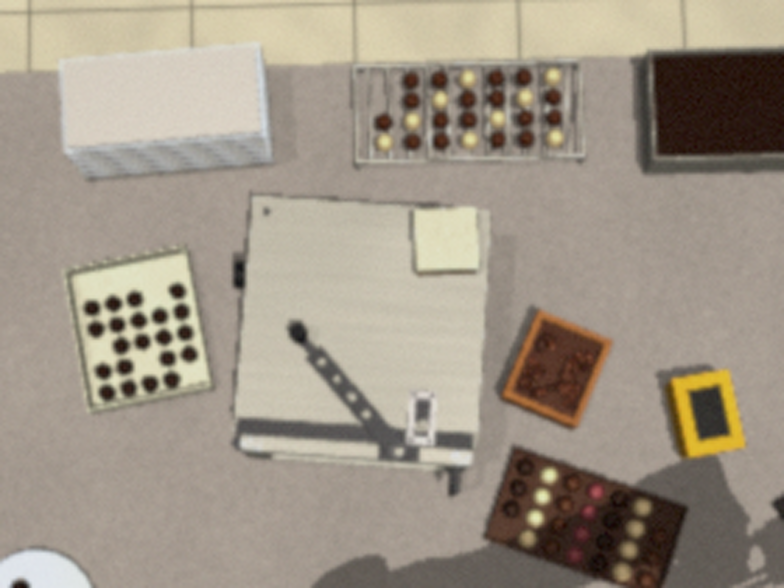

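View pics/side0v.png

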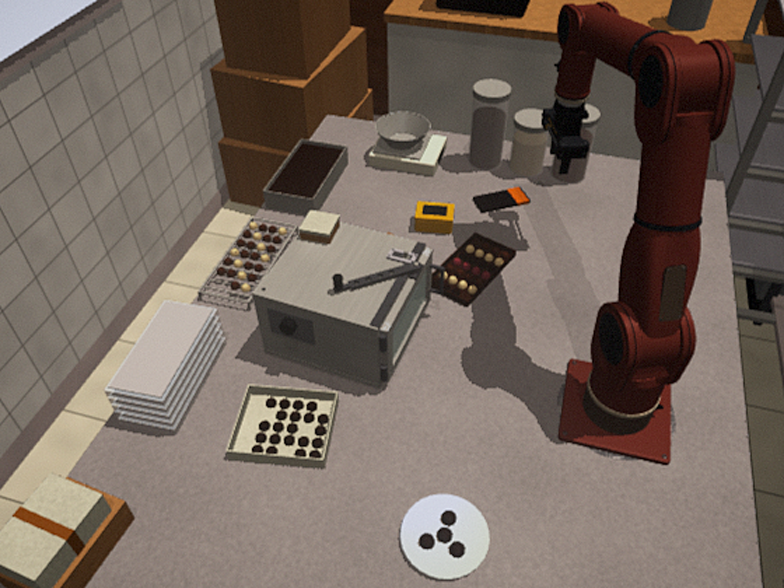

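```bash
python3 - <<'E'
from h import *
for n in("top","side"):
    fr=[ctrl.grab_frame(n) for _ in range(6)]
    D=np.stack([f[1] for f in fr]); D[D==0]=np.nan
    d=np.nan_to_num(np.nanmedian(D,0)); im=np.mean([f[0] for f in fr],0)
    np.save(f"pics/{n}1.npy",d); np.save(f"pics/{n}1i.npy",im)
    P=cloud(n,d); x,y,z=np.moveaxis(P,-1,0)
    box=(x>.42)&(x<.85)&(y>-.3)&(y<.2)
    m=box&(abs(z-.211)<.006)
    q=P[m][:,:2]*1000
    r=cv2.minAreaRect(q.astype(np.float32)); print(n,"rect",r,"zmed",np.median(P[m][:,2]))
    A=np.c_[P[m][:,:2],np.ones(m.sum())]; print("plane",np.linalg.lstsq(A,P[m][:,2],rcond=None)[0])
    k=box&(z>.240)&(z<.275)&(y>-.08)&(x<.68); print("knob",k.sum(),P[k].mean(0),P[k].min(0),P[k].max(0))
    for t in("stay","peg_plate","door_hinge"):
        r=ctrl.trace(n,t)
        if r:
            M=r[0]["mask"]&(d>0); vv,uu=np.nonzero(M); print(t,round(r[0]["score"],2),M.sum(),uu.min(),uu.max(),vv.min(),vv.max(),np.median(P[M],0))
            if t=="peg_plate":
                print(cv2.minAreaRect((P[M][:,:2]*1000).astype(np.float32)))
    if n=="top": u0,u1,v0,v1=288,316,192,226
    else: u0,u1,v0,v1=265,320,165,200
    c=im[v0:v1,u0:u1].astype(np.uint8); cv2.imwrite(f"pics/{n}1c.png",cv2.resize(c,None,fx=14,fy=14,interpolation=cv2.INTER_NEAREST))
    print(np.round((z[v0:v1:1,u0:u1:1]*1000-210)).astype(int) if n=="top" else "")
E
python3 - <<'E'
import cv2,numpy as np
a=cv2.imread("pics/top1c.png");b=cv2.imread("pics/side1c.png")
h=600;c=np.zeros((h,800,3),np.uint8);a=cv2.resize(a,(392,476),interpolation=0);b=cv2.resize(b,(400,255),interpolation=0)
c[:476,:392]=a;c[:255,400:]=b;cv2.imwrite("pics/both1.png",c)
E
```

```text
top rect ((645.3881225585938, -64.92503356933594), (300.1764221191406, 318.9183044433594), 84.80644226074219) zmed 0.21050369701027005
plane [-0.00378009 -0.00026139  0.21300085]
knob 38 [0.63398879 0.01167418 0.25495544] [0.62422091 0.00174356 0.24289984] [0.64500722 0.02209181 0.25897458]
stay 0.57 441 253 295 175 224 [ 0.55987958 -0.04936183  0.22223127]
peg_plate 0.67 197 294 305 200 219 [ 0.52775668 -0.13376201  0.21607341]
((529.6339721679688, -133.82827758789062), (35.682682037353516, 66.52417755126953), 79.51932525634766)
door_hinge 0.96 1076 234 318 175 234 [ 0.49958064 -0.04645429  0.20160499]
[[   1    1    0    0    0   -2   -1    1    0    1    1    2    1    1
    -1    0    1   -1    0   -1    0   -2    3   -1    0   -1    0    0]
 [   0    0    0   -1   -2    1    1    0    3    2    2   -2    1   -2
     0    1    2   -1    1    0    0    2   -1    2    0   -1    2    2]
 [  -2    1   -1   -1   -1    0    4    3    1    4   -2    2    1    1
    -1    2    3    0   -1    2    0    1    1    0    0    0   -1    0]
 [   0    0    1    1    0    0    1    1   -1    1   
[... 4351 characters left out ...]
2 -132 -130  -31
   -30  -24  -22  -19  -15  -11  -10   -7  -11  -13   -8   -8  -10  -11]]
side rect ((646.473388671875, -66.57823181152344), (302.98760986328125, 319.3258972167969), 84.72296142578125) zmed 0.21175094815823847
plane [-0.0007059  -0.00279317  0.21205464]
knob 49 [0.63360692 0.01419215 0.25279832] [0.62513098 0.00184759 0.24089367] [0.64517587 0.02277359 0.25815155]
stay 0.63 468 238 300 186 207 [ 0.5700375  -0.04261078  0.22299707]
peg_plate 0.46 142 276 296 177 186 [ 0.53756087 -0.13430994  0.21733959]
((535.3643798828125, -134.63377380371094), (35.73762893676758, 65.15812683105469), 79.8638687133789)
door_hinge 0.77 2308 238 317 177 271 [ 0.49798874 -0.03915177  0.16192788]
```

View pics/both1.png

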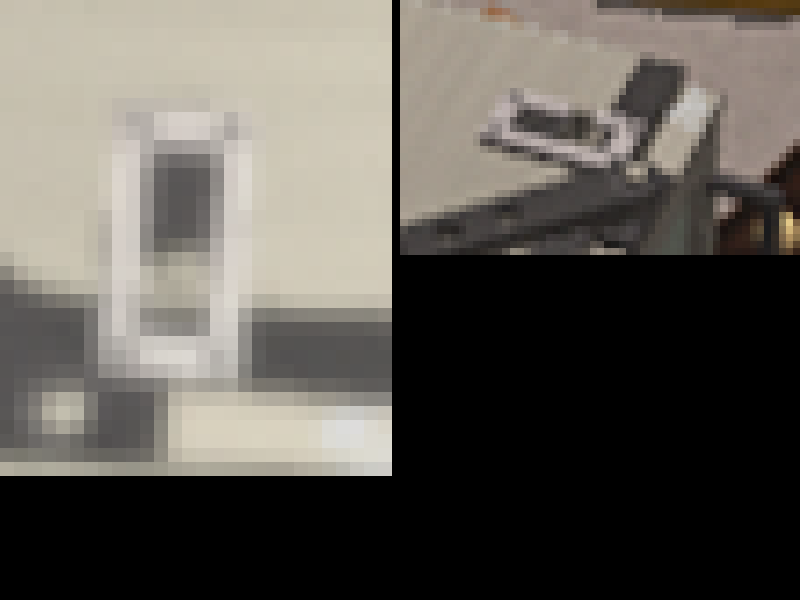

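Run:
```python
from h import *
for n in("top","side"):
    d=np.load(f"pics/{n}1.npy"); P=cloud(n,d); x,y,z=np.moveaxis(P,-1,0)
    m=(z>.226)&(z<.240)&(abs(x-.525)<.03)&(abs(y+.135)<.012); print(n,"peg",m.sum(),P[m].mean(0),np.argwhere(m)[:,::-1].tolist())
    s=(z>.217)&(z<.232)&(x>.5)&(x<.66)&(y>-.11)&(y<.03)&(abs((y+.05)-(x-.56)*.9)<.05)
    q=P[s][:,:2]; c=np.median(q,0); c=q.mean(0); u,sv,vt=np.linalg.svd(q-c); dr=vt[0]*np.sign(vt[0][0])
    print("bar",s.sum(),c,np.degrees(np.arctan2(dr[1],dr[0])),sv/np.sqrt(len(q)))
    k=(z>.25)&(z<.262)&(x>.6)&(x<.67)&(abs(y-.012)<.03); kc=P[k].mean(0); print("knobtop",k.sum(),kc)
    # back/left/right edges of the cabinet top, line fits
    t=abs(z-.211)<.005
    T=P[t&(x>.45)&(x<.83)&(y>-.27)&(y<.14)]
    yaw=np.radians(-5.2); R=np.array([[np.cos(yaw),np.sin(yaw)],[-np.sin(yaw),np.cos(yaw)]])
    L=T[:,:2]@R.T
    def edge(a,b,f,lo,hi):
        bins=np.arange(lo,hi,.006); E=[]
        for i in bins:
            g=b[(b[:,a]>=i)&(b[:,a]<i+.006)]
            if len(g)>5:E.append((i+.003,f(g[:,1-a])))
        E=np.array(E); p=np.polyfit(E[:,0],E[:,1],1); r=abs(np.polyval(p,E[:,0])-E[:,1])<.004; p=np.polyfit(E[r,0],E[r,1],1); return np.degrees(np.arctan(p[0])),np.polyval(p,(lo+hi)/2)
    lo,hi=np.percentile(L,1,0),np.percentile(L,99,0)
    print("L range",L.min(0),L.max(0))
    print("back",edge(1,L,np.max,lo[1]+.02,hi[1]-.02),"left",edge(0,L,np.max,lo[0]+.05,hi[0]-.02),"right",edge(0,L,np.min,lo[0]+.05,hi[0]-.06))
    if n=="top": print("pin",ray(n,292.4,221.4,.224))
for n in("top","side"): print(n,[np.round(proj(n,[.5,-.11,.222]),1)])
```

```text
top peg 7 [ 0.52250405 -0.13427899  0.23256701] [[300, 210], [301, 210], [299, 211], [300, 211], [301, 211], [300, 212], [301, 212]]
bar 291 [ 0.55935106 -0.0494629 ] 40.270494743763464 [0.04764063 0.00713343]
knobtop 37 [0.63420365 0.01182669 0.25528127]
L range [ 0.48917781 -0.15626195] [0.80807565 0.14392394]
back (np.float64(7.226615118196489), np.float64(0.7989869868441644)) left (np.float64(-0.09153229283816175), np.float64(0.14213024333290258)) right (np.float64(0.11288260887191041), np.float64(-0.15440856080617799))
pin [ 0.48860516 -0.10715253  0.224     ]
side peg 9 [ 0.52289641 -0.13484352  0.23152131] [[289, 178], [290, 178], [289, 179], [290, 179], [291, 179], [289, 180], [290, 180], [291, 180], [290, 181]]
bar 333 [ 0.56660945 -0.04380129] 40.20578929332699 [0.0500365  0.00771491]
knobtop 37 [0.63404592 0.01324355 0.25546799]
L range [ 0.49048197 -0.15912935] [0.8095145  0.14377157]
back (np.float64(-2.695450187853111), np.float64(0.8094775147001108)) left (np.float64(-0.07380283676068938), np.float64(0.142268608089952)) right (np.float64(5.364768017018542), np.float64(-0.1525201339020734))
top [array([293.2, 218.1])]
side [array([294.7, 187.8])]
```

```bash
cat >> h.py <<'E'
from scipy.spatial.transform import Rotation as Ro
from scipy.optimize import brentq
YAW=np.radians(-5.2); PIN0=np.array([.4915,-.1075]); Y=np.array([-np.sin(YAW),np.cos(YAW)])
H=PIN0+.2*Y; PEG=np.array([.5227,-.1345]); ZP=.219; G=.015
def pin(th):
    c,s=np.cos(-th),np.sin(-th); return H+np.array([[c,-s],[s,c]])@(-.2*Y)
def bar(th,phi,lam):
    u=np.array([np.cos(lam)*np.cos(phi),np.cos(lam)*np.sin(phi),np.sin(lam)])
    n=np.array([-np.sin(lam)*np.cos(phi),-np.sin(lam)*np.sin(phi),np.cos(lam)])
    p=np.r_[pin(th),ZP]+.186*u+(.02-G)*n
    return p,Ro.from_matrix(np.c_[u,np.cross(-n,u),-n])
def final():
    th=brentq(lambda t:np.linalg.norm(pin(t)-PEG)-.116,.05,.75); v=PEG-pin(th); return th,np.arctan2(v[1],v[0])
def go(p,R,N,p0=None,R0=None):
    if p0 is None:
        o=ctrl.get_obs(); p0=o["tcp_pos"]; R0=Ro.from_quat(o["tcp_rot"])
    rv=(R0.inv()*R).as_rotvec(); a=rv/N; Rc=R0
    rs=[]
    for i in range(N):
        rs.append(Rc.inv().apply((p-p0)/N)*100); Rc=Rc*Ro.from_rotvec(a)
    print("angular/row",np.round(np.degrees(a)/6,3)); print("dp first",np.round(rs[0],3),"mid",np.round(rs[N//2],3),"last",np.round(rs[-1],3))
E
python3 - <<'E'
from h import *
th,ph=final(); print(th,np.degrees(ph),pin(th),bar(th,ph,0)[0])
p,R=bar(0,np.radians(40.2),0); print("knob grasp",p)
q=p+[0,0,.1]; go(q,R,24); go(p,R,6,q,R)
E
```

```text
0.38841016165380343 -24.82427440077246 [ 0.41741844 -0.08579895] [ 0.58623198 -0.16388856  0.224     ]
knob grasp [0.63356606 0.01255513 0.224     ]
angular/row [-0.     0.    -0.134]
dp first [ 2.485 -1.815 -0.549] mid [ 2.754 -1.373 -0.549] last [ 2.933 -0.933 -0.549]
angular/row [0. 0. 0.]
dp first [0.    0.    1.667] mid [0.    0.    1.667] last [0.    0.    1.667]
```

```bash
python3 -m jog '[{"angular":[0,0,-0.2],"dp":[2.5,-1.8,-1.1],"claw":0},{"angular":[0,0,-0.2],"dp":[2.5,-1.8,-1.1],"claw":0},{"angular":[0,0,-0.2],"dp":[2.6,-1.7,-1.1],"claw":0},{"angular":[0,0,-0.2],"dp":[2.6,-1.7,-1.1],"claw":0},{"angular":[0,0,-0.2],"dp":[2.6,-1.6,-1.1],"claw":0},{"angular":[0,0,-0.2],"dp":[2.7,-1.6,-1.1],"claw":0},{"angular":[0,0,-0.2],"dp":[2.7,-1.5,-1.1],"claw":0},{"angular":[0,0,-0.2],"dp":[2.7,-1.5,-1.1],"claw":0},{"angular":[0,0,-0.2],"dp":[2.7,-1.4,-1.1],"claw":0},{"angular":[0,0,-0.2],"dp":[2.8,-1.4,-1.1],"claw":0},{"angular":[0,0,-0.2],"dp":[2.8,-1.3,-1.1],"claw":0},{"angular":[0,0,-0.2],"dp":[2.8,-1.2,-1.1],"claw":0}]' 10; python3 -c "
from h import *
p,R=bar(0,np.radians(40.2),0); go(p+[0,0,.1],R,12)"
```

```text
time: 2.9
tcp_pos: [0.4313, -0.2935, 0.325]
tcp_rot: [0.953, 0.304, 0.0, 0.0]
force: [0.9, -0.1, -0.4]
gripper_width: 0.0871
finger_force: 0.0
angular/row [ 0.    -0.    -0.067]
dp first [ 2.85  -1.105  0.008] mid [ 2.894 -0.983  0.008] last [ 2.927 -0.881  0.008]
```

```bash
python3 -m jog '[{"angular":[0,0,-0.07],"dp":[2.9,-1.1,0],"claw":0},{"angular":[0,0,-0.07],"dp":[2.9,-1.1,0],"claw":0},{"angular":[0,0,-0.07],"dp":[2.9,-1.05,0],"claw":0},{"angular":[0,0,-0.07],"dp":[2.9,-1.05,0],"claw":0},{"angular":[0,0,-0.07],"dp":[2.9,-1,0],"claw":0},{"angular":[0,0,-0.07],"dp":[2.9,-1,0],"claw":0},{"angular":[0,0,-0.07],"dp":[2.9,-1,0],"claw":0},{"angular":[0,0,-0.07],"dp":[2.9,-0.95,0],"claw":0},{"angular":[0,0,-0.07],"dp":[2.9,-0.95,0],"claw":0},{"angular":[0,0,-0.07],"dp":[2.9,-0.9,0],"claw":0},{"angular":[0,0,-0.07],"dp":[2.9,-0.9,0],"claw":0},{"angular":[0,0,-0.03],"dp":[2.9,-0.9,0],"claw":0},{"angular":[0,0,0],"dp":[0,0,0],"claw":0},{"angular":[0,0,0],"dp":[0,0,0],"claw":0}]'; python3 -c "
from h import *
p,R=bar(0,np.radians(40.2),0); go(p,R,6);print(p)"
```

```text
time: 4.3
tcp_pos: [0.634, 0.0125, 0.3239]
tcp_rot: [0.939, 0.343, -0.0, -0.0]
force: [-0.6, -0.2, 0.4]
gripper_width: 0.087
finger_force: 0.0
angular/row [-0.001  0.001 -0.001]
dp first [-0.004 -0.004  1.665] mid [-0.004 -0.005  1.665] last [-0.005 -0.005  1.665]
[0.63356606 0.01255513 0.224     ]
```

```bash
python3 -m jog '[{"angular":[0,0,0],"dp":[0,0,2.5],"claw":0},{"angular":[0,0,0],"dp":[0,0,2.5],"claw":0},{"angular":[0,0,0],"dp":[0,0,2],"claw":0},{"angular":[0,0,0],"dp":[0,0,1.5],"claw":60},{"angular":[0,0,0],"dp":[0,0,0.8],"claw":100},{"angular":[0,0,0],"dp":[0,0,0.6],"claw":140},{"angular":[0,0,0],"dp":[0,0,0],"claw":255},{"angular":[0,0,0],"dp":[0,0,0],"claw":255},{"angular":[0,0,0],"dp":[0,0,0],"claw":255},{"angular":[0,0,0],"dp":[0,0,0],"claw":255},{"angular":[0,0,0],"dp":[0,0,0],"claw":255},{"angular":[0,0,0],"dp":[0,0,0],"claw":255}]' 15; python3 -c "
from h import *
p,R=bar(0,np.radians(40.2),.35); go(p,R,5)"
```

```text
time: 5.5
tcp_pos: [0.634, 0.012, 0.2254]
tcp_rot: [0.939, 0.343, 0.0, 0.0]
force: [-0.4, 0.9, 0.2]
gripper_width: 0.023
finger_force: 0.0
angular/row [ 0.001  0.668 -0.003]
dp first [-0.259 -0.013 -1.241] mid [-0.084 -0.014 -1.265] last [ 0.094 -0.014 -1.264]
```

```bash
python3 -m jog '[{"angular":[0,0,0],"dp":[0,0,0],"claw":255},{"angular":[0,0,0],"dp":[0,0,0],"claw":255},{"angular":[0,0,0],"dp":[0,0,0],"claw":255}]' 25; python3 -c "
from h import *
p,R=bar(0,np.radians(40.2),.35); go(p,R,6)"
```

```text
time: 5.8
tcp_pos: [0.6339, 0.012, 0.2253]
tcp_rot: [0.939, 0.343, 0.0, -0.0]
force: [0.6, 0.0, 0.1]
gripper_width: 0.0026
finger_force: 0.0
angular/row [ 0.     0.557 -0.003]
dp first [-0.215 -0.011 -1.037] mid [-0.031 -0.011 -1.059] last [ 0.092 -0.011 -1.055]
```

Run:
```python
from h import *
a,d=ctrl.grab_frame("side"); b,d2=ctrl.grab_frame("top")
f,cx,cy,T=K("side")
print(proj("side",[.634,.012,.2253]),proj("top",[.634,.012,.2253]))
A=cv2.resize(a[140:260,170:310],(560,480),interpolation=2); B=cv2.resize(b[150:240,230:290],(240,360),interpolation=2)
c=np.zeros((480,800,3),np.uint8); c[:,:560]=A; c[:360,560:]=B; cv2.imwrite("pics/g1.png",c)
```

```text
(np.float64(241.8571995300723), np.float64(204.55660015692982)) (np.float64(256.5504846760601), np.float64(179.61271607448703))
```

View pics/g1.png

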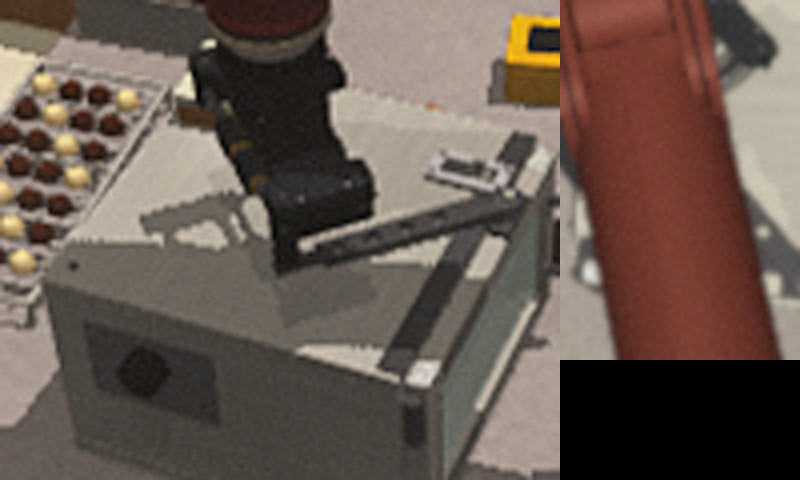

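Run:
```python
from h import *
n="side"
D=[ctrl.grab_frame(n)[1] for _ in range(4)]; d=np.median(D,0); P=cloud(n,d); x,y,z=np.moveaxis(P,-1,0)
r=ctrl.trace(n,"stay"); M=r[0]["mask"]; print(r[0]["score"],M.sum())
s=M&(z>.214)&(z<.232); q=P[s]; print(q.min(0),q.max(0),np.median(q,0))
c=q[:,:2].mean(0); u,sv,vt=np.linalg.svd(q[:,:2]-c); print(c,np.degrees(np.arctan2(vt[0][1],vt[0][0]))%180,sv/np.sqrt(len(q)))
k=(z>.212)&(z<.3)&(x>.56)&(x<.70)&(y>-.06)&(y<.09)
o=np.full(d.shape,0,int); o[k]=np.round(z[k]*1000).astype(int)
print(o[188:212,228:264])
d0=np.load("pics/side1.npy"); P0=cloud(n,d0); print("stay moved? before bar",end=' ')
s0=M&(P0[...,2]>.217)&(P0[...,2]<.232); print(M.sum(),s.sum(),s0.sum(),np.median(P[s][:,2]),np.median(P0[s][:,2]))
o=ctrl.get_obs(); print(o["gripper_width"],o["finger_force"],o["force"])
```

```text
0.85 392
[ 0.48027576 -0.11918066  0.21402651] [0.64190693 0.02107416 0.23168091] [ 0.55574417 -0.05187543  0.22301581]
[ 0.55708809 -0.05075752] 39.39206237919906 [0.05564615 0.00761983]
[[  0   0   0   0   0   0   0   0   0   0   0   0   0   0   0   0   0   0
    0   0   0   0   0   0   0   0   0   0   0   0   0   0   0   0   0   0]
 [  0   0   0 214   0   0   0   0   0   0   0   0   0   0   0   0   0   0
    0   0   0   0   0   0   0   0   0   0   0   0   0   0   0   0   0   0]
 [  0   0   0   0   0 212 212   0   0   0   0   0   0   0   0   0   0   0
    0   0   0   0   0   0   0   0   0   0   0   0   0   0   0   0   0   0]
 [  0   0   0   0   0 212 213 212 215   0   0   0   0   0   0   0   0   0
    0   0   0   0   0   0   0   0   0   0   0   0   0   0   0   0   0   0]
 [  0 213   0   0   0   0 212   0 213   0   0   0   0   0   0   0   0   0
    0   0   0   0   0   0   0   0   0   0   0   0   0   0   0   0   0   0]
 [212   0 212   0   0   0   0 213 214   0   0   0   0   0   0   0   0   0
    0   0   0   0   0   0   0   0   0   0   0   0   0   0   0   0   0   0]
 [  0   0   0 214 
[... 2102 characters left out ...]
  0 213 212 220 216 213   0   0   0 213
  213   0   0 213   0   0   0   0 213 212 213   0   0 212   0 213 214   0]
 [213   0   0 213 213   0   0   0   0 213   0   0   0 213 212   0   0 212
  214   0   0   0   0   0 213 213   0 214   0   0   0 212   0   0   0   0]
 [  0   0   0   0 214   0   0   0 215   0   0   0   0   0   0   0   0   0
    0   0   0 212   0   0   0   0   0   0   0 213 212   0   0   0   0   0]
 [212 213   0   0   0   0   0   0 212 212   0   0   0   0 213   0 214   0
    0   0   0 212   0 214 213   0 213 213 213   0 212   0   0 213   0   0]]
stay moved? before bar 392 363 356 0.2230158107299265 0.22284181970588746
0.0004067119010258366 0.0 [-0.89461855  0.79239631 -0.70743054]
```

Run:
```python
from h import *
n="side"
im,d=ctrl.grab_frame(n); P=cloud(n,d)
for r in range(176,212,2): print(r,[tuple(np.round(P[r,c]*1000).astype(int).tolist()) for c in (236,239,242,245,249,254)])
cv2.imwrite("pics/g2.png",cv2.resize(cv2.convertScaleAbs(im[165:225,215:290],alpha=1.8,beta=20),(750,600),interpolation=2))
P0=cloud(n,np.load("pics/side1.npy"))
for r in range(190,212,3): print("before",r,[tuple(np.round(P0[r,c]*1000).astype(int).tolist()) for c in (236,239,242,245,249)])
```

```text
176 [(624, 57, 378), (614, 61, 384), (607, 55, 381), (600, 51, 379), (593, 40, 371), (579, 36, 372)]
178 [(625, 58, 371), (615, 60, 376), (607, 56, 374), (601, 50, 370), (590, 48, 371), (579, 39, 366)]
180 [(624, 62, 367), (615, 62, 370), (606, 61, 371), (599, 57, 370), (589, 51, 367), (575, 51, 370)]
182 [(630, 48, 347), (613, 68, 368), (603, 70, 372), (596, 65, 370), (587, 59, 366), (572, 59, 370)]
184 [(629, 52, 343), (609, 77, 369), (601, 74, 369), (593, 74, 370), (583, 70, 369), (570, 64, 368)]
186 [(613, 90, 372), (606, 86, 370), (599, 81, 368), (589, 83, 372), (579, 79, 371), (566, 75, 370)]
188 [(613, 91, 366), (603, 93, 370), (596, 90, 369), (588, 88, 369), (577, 86, 370), (566, 77, 365)]
190 [(620, 76, 344), (602, 98, 367), (593, 99, 370), (585, 96, 370), (578, 85, 362), (567, 76, 356)]
192 [(677, -51, 211), (598, 107, 369), (593, 98, 362), (586, 95, 361), (579, 82, 351), (569, 71, 344)]
194 [(674, -41, 213), (601, 102, 356), (592, 104, 360), (586, 96, 355), (580, 82, 344), (569, 72, 338)]
196 [(672, -35, 210), (599, 109, 355), (597, 92, 341), (589, 89, 340), (581, 80, 334)
[... 777 characters left out ...]
662, -64, 212), (653, -67, 212), (640, -71, 212)]
before 193 [(676, -47, 211), (666, -48, 213), (657, -51, 212), (647, -52, 214), (636, -57, 212)]
before 196 [(671, -33, 212), (642, 10, 257), (633, 7, 256), (644, -42, 210), (631, -45, 211)]
before 199 [(666, -19, 212), (638, 20, 255), (630, 16, 253), (638, -26, 213), (626, -31, 212)]
before 202 [(661, -7, 212), (640, 17, 239), (630, 18, 243), (634, -14, 212), (617, -6, 224)]
before 205 [(657, 5, 211), (641, 18, 227), (631, 19, 231), (625, 9, 223), (615, 1, 219)]
before 208 [(652, 19, 212), (641, 20, 216), (635, 12, 210), (625, 12, 213), (614, 7, 211)]
before 211 [(647, 31, 212), (639, 26, 210), (630, 26, 212), (621, 22, 211), (610, 18, 210)]
```

View pics/g2.png

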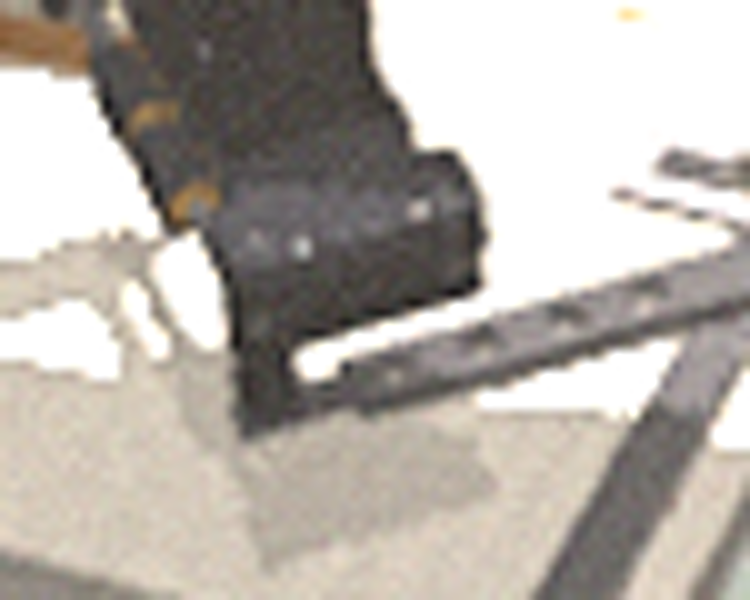

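```bash
python3 -m jog '[{"angular":[0,0,0],"dp":[0,0,-2],"claw":255},{"angular":[0,0,0],"dp":[0,0,-3],"claw":255},{"angular":[0,0,0],"dp":[0,0,-3],"claw":255},{"angular":[0,0,0],"dp":[0,0,0],"claw":0},{"angular":[0,0,0],"dp":[0,0,0],"claw":0},{"angular":[0,0,0],"dp":[0,0,0],"claw":0}]'
python3 - <<'E'
from h import *
n="side"
im,d=ctrl.grab_frame(n); P=cloud(n,d)
cv2.imwrite("pics/g3.png",cv2.resize(cv2.convertScaleAbs(im[145:225,205:305],alpha=1.5,beta=10),(750,600),interpolation=2))
P0=cloud(n,np.load("pics/side1.npy"))
x,y,z=np.moveaxis(P,-1,0); k=(z>.25)&(z<.262)&(x>.58)&(x<.70)&(y>-.04)&(y<.06); print(k.sum(),P[k].mean(0))
for r in range(170,212,3): print(r,[tuple(np.round(P[r,c]*1000).astype(int).tolist()) for c in (236,239,242,245,249)])
print(ctrl.get_obs()["tcp_pos"],ctrl.get_obs()["gripper_width"])
E
```

```text
time: 6.8
tcp_pos: [0.6335, 0.0119, 0.3041]
tcp_rot: [0.939, 0.343, -0.001, -0.0]
force: [-0.3, 0.6, -0.2]
gripper_width: 0.0171
finger_force: 0.0
34 [0.63461832 0.01241686 0.25534769]
170 [(602, 104, 441), (594, 104, 444), (588, 98, 440), (583, 90, 435), (575, 82, 431)]
173 [(605, 99, 427), (595, 103, 432), (591, 93, 425), (585, 87, 422), (578, 76, 415)]
176 [(606, 98, 416), (601, 92, 412), (592, 91, 413), (586, 85, 410), (664, -138, 210)]
179 [(702, -116, 207), (630, 27, 341), (620, 26, 343), (614, 20, 339), (658, -122, 212)]
182 [(211, 997, 1238), (684, -98, 213), (676, -103, 211), (665, -103, 213), (653, -106, 213)]
185 [(689, -83, 211), (678, -81, 215), (670, -87, 213), (660, -88, 214), (650, -97, 209)]
188 [(685, -72, 208), (673, -68, 215), (665, -73, 212), (655, -75, 214), (645, -83, 209)]
191 [(680, -58, 209), (669, -56, 214), (662, -63, 209), (651, -61, 213), (640, -69, 210)]
194 [(673, -39, 214), (663, -41, 215), (656, -47, 212), (646, -49, 212), (635, -54, 210)]
197 [(670, -31, 209), (641, 13, 256), (633, 8, 253), (642, -38, 211), (628, -36, 216)]
200 [(662, -11, 217), (639, 19, 249), (629, 19, 252), (638, -25, 210), (621, -16, 222)]
203 [(660, -4, 211), (642, 13, 231), (628, 23, 243), (628, 1, 223), (616, -3, 223)]
206 [(656, 8, 209), (642, 17, 222), (632, 16, 223), (626, 8, 217), (615, 1, 214)]
209 [(650, 24, 213), (641, 20, 212), (634, 14, 208), (624, 13, 210), (615, 4, 204)]
[0.6334621  0.01184977 0.30391517] 0.020852269988126265
```

View pics/g3.png

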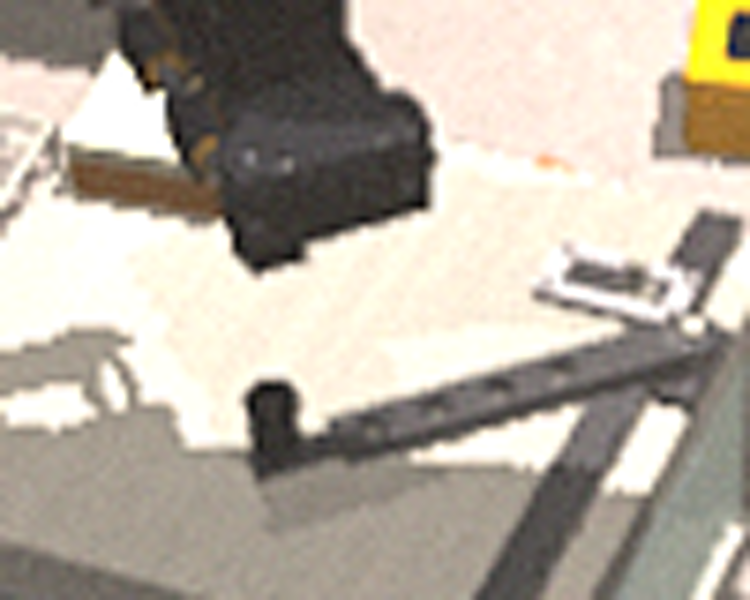

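Run:
```python
from h import *
o=ctrl.get_obs();p=o["tcp_pos"];print("proj",proj("side",p),proj("side",p+[0,0,.03]),proj("side",p+[0,0,.04]),o["gripper_width"])
im,d=ctrl.grab_frame("side"); P=cloud("side",d);x,y,z=np.moveaxis(P,-1,0)
m=(z>.262)&(x>.5)&(x<.75)&(y>-.2)&(y<.15)
R=Ro.from_quat(o["tcp_rot"]); L=R.inv().apply(P[m]-p)*1000; v,u=np.nonzero(m)
i=np.argsort(-L[:,2])[:25]; print(np.round(np.c_[L[i],u[i],v[i]]).astype(int))
```

```text
proj (np.float64(240.31874100593762), np.float64(185.1874658087371)) (np.float64(239.62621286305267), np.float64(177.39386292022593)) (np.float64(239.3907239308121), np.float64(174.74370748412045)) 0.020852269988126265
[[ -5 -15 -30 243 180]
 [  5 -18 -32 240 181]
 [ -1 -17 -33 242 180]
 [-13 -19 -34 246 179]
 [ -5 -16 -35 243 179]
 [ -7 -18 -35 244 179]
 [  9  14 -35 235 174]
 [-10 -19 -35 245 179]
 [-14 -17 -36 246 178]
 [  3 -20 -36 241 180]
 [ -2 -17 -36 242 179]
 [  8 -18 -37 239 180]
 [ 10 -23 -38 239 181]
 [  6 -20 -38 240 180]
 [  8  15 -38 235 173]
 [-10 -18 -38 245 178]
 [  5 -18 -40 240 179]
 [  2 -20 -40 241 179]
 [ -4 -20 -42 243 178]
 [ -6 -21 -42 244 178]
 [ -1 -19 -42 242 178]
 [  8  24 -42 234 170]
 [  8 -20 -42 239 179]
 [-10 -19 -42 245 177]
 [ 11  27 -96 231 155]]
```

```bash
python3 -m jog '[{"angular":[0,0,0],"dp":[0,0,0],"claw":0},{"angular":[0,0,0],"dp":[0,0,0],"claw":0},{"angular":[0,0,0],"dp":[0,0,0],"claw":0},{"angular":[0,0,0],"dp":[0,0,0],"claw":0}]'
cat > tip.py <<'E'
from h import *
o=ctrl.get_obs();p=o["tcp_pos"]
R=Ro.from_quat(o["tcp_rot"])
for n in("side","top"):
    im,d=ctrl.grab_frame(n); P=cloud(n,d);x,y,z=np.moveaxis(P,-1,0)
    m=(z>.262)&(x>.5)&(x<.75)&(y>-.14)&(y<.15)
    L=R.inv().apply(P[m]-p)*1000; v,u=np.nonzero(m)
    i=np.argsort(-L[:,2])[:12]; print(n,np.round(np.c_[L[i],u[i],v[i]]).astype(int).tolist())
print(o["gripper_width"])
E
python3 tip.py
```

```text
time: 7.3
tcp_pos: [0.6339, 0.012, 0.3052]
tcp_rot: [0.939, 0.343, -0.0, -0.0]
force: [-0.2, -0.2, -0.9]
gripper_width: 0.0564
finger_force: 0.0
side [[-10, -35, -31, 247, 183], [7, -33, -33, 241, 184], [5, -36, -34, 242, 184], [-6, -37, -35, 246, 183], [-10, -35, -35, 247, 182], [-4, -37, -35, 245, 183], [-1, -37, -36, 244, 183], [-2, -33, -36, 244, 182], [-12, -38, -37, 248, 182], [4, -41, -37, 243, 184], [-7, -37, -38, 246, 182], [3, -38, -38, 243, 183]]
top [[-36, 77, -102, 280, 161], [-39, 39, -105, 271, 170], [-39, 79, -108, 281, 161], [-34, 68, -110, 277, 162], [-40, 43, -110, 272, 169], [-39, 83, -110, 282, 160], [-39, 55, -112, 275, 166], [-35, 78, -112, 280, 160], [-40, 47, -113, 273, 168], [-39, 59, -115, 276, 165], [-40, 51, -115, 274, 167], [-39, 40, -118, 271, 169]]
0.056359707921888255
```

```bash
python3 -m jog '[{"angular":[0,0,0],"dp":[0,0,1],"claw":0},{"angular":[0,0,0],"dp":[0,0,2],"claw":0},{"angular":[0,0,0],"dp":[0,0,2],"claw":0},{"angular":[0,0,0],"dp":[0,0,2],"claw":0},{"angular":[0,0,0],"dp":[0,0,1],"claw":0},{"angular":[0,0,0],"dp":[0,0,1],"claw":0},{"angular":[0,0,0],"dp":[0,0,0.6],"claw":0},{"angular":[0,0,0],"dp":[0,0,0.4],"claw":0},{"angular":[0,0,0],"dp":[0,0,0],"claw":0}]'
python3 - <<'E'
from h import *
im,d=ctrl.grab_frame("side"); P=cloud("side",d);x,y,z=np.moveaxis(P,-1,0)
o=ctrl.get_obs();p=o["tcp_pos"];R=Ro.from_quat(o["tcp_rot"]); L=R.inv().apply((P-p).reshape(-1,3)).reshape(P.shape)*1000
m=(L[...,1]<-25)&(L[...,1]>-75)&(abs(L[...,0])<25)&(z>.218)&(z<.33)
l=L[m]; i=np.argsort(-l[:,2])[:10]; print(np.round(l[i]).astype(int).tolist(), z[m].min(),o["gripper_width"])
E
```

```text
time: 8.3
tcp_pos: [0.634, 0.012, 0.2052]
tcp_rot: [0.939, 0.343, -0.0, -0.0]
force: [-0.2, 0.8, -0.6]
gripper_width: 0.0867
finger_force: 0.0
[[3, -69, -13], [-5, -48, -29], [-12, -48, -30], [1, -49, -33], [-8, -49, -33], [4, -49, -33], [8, -52, -34], [-5, -50, -34], [0, -55, -37], [8, -51, -37]] 0.2187751388341448 0.08721555279871178
```

```bash
python3 -m jog '[{"angular":[0,0,0],"dp":[0,0,0.4],"claw":0},{"angular":[0,0,0],"dp":[0,0,0.4],"claw":0},{"angular":[0,0,0],"dp":[0,0,0.4],"claw":100},{"angular":[0,0,0],"dp":[0,0,0],"claw":255},{"angular":[0,0,0],"dp":[0,0,0],"claw":255},{"angular":[0,0,0],"dp":[0,0,0],"claw":255},{"angular":[0,0,0],"dp":[0,0,0],"claw":255},{"angular":[0,0,0],"dp":[0,0,0],"claw":255},{"angular":[0,0,0],"dp":[0,0,0],"claw":255},{"angular":[0,0,0],"dp":[0,0,0],"claw":255},{"angular":[0,0,0],"dp":[0,0,0],"claw":255},{"angular":[0,0,0],"dp":[0,0,0],"claw":255}]' 20
```

```text
time: 9.55
tcp_pos: [0.6339, 0.012, 0.1932]
tcp_rot: [0.939, 0.343, -0.0, -0.0]
force: [0.7, -0.1, -0.1]
gripper_width: 0.0203
finger_force: 19.8
```

```bash
sed -i 's/^YAW=.*/YAW=np.radians(-5.2); PIN0=np.array([.4918,-.1080]); Y=np.array([-np.sin(YAW),np.cos(YAW)])/; s/G=.015/G=.0458/' h.py
cat >> h.py <<'E'
def seg(a,b,N,cur=False):
    a,b=np.array(a,float),np.array(b,float)
    if cur: o=ctrl.get_obs(); p0,R0=o["tcp_pos"],Ro.from_quat(o["tcp_rot"])
    else: p0,R0=bar(*a)
    for i in range(1,N+1):
        p,R=bar(*(a+(b-a)*i/N)); print("ang",np.round(np.degrees((R0.inv()*R).as_rotvec())/6,2).tolist(),"dp",np.round(R0.inv().apply(p-p0)*100,2).tolist()); p0,R0=p,R
E
python3 - <<'E'
from h import *
th,ph=final(); r=np.radians; print(th,np.degrees(ph))
seg((0,r(40.2),0),(0,r(40.2),.36),8)
print();seg((0,r(40.2),.36),(th,r(10),.30),15)
print();seg((th,r(10),.30),(th,ph,.22),12)
E
```

```text
0.39082182215311917 -24.673558834347414
ang [-0.0, 0.43, 0.0] dp [0.1, 0.0, -0.84]
ang [0.0, 0.43, -0.0] dp [0.1, -0.0, -0.84]
ang [0.0, 0.43, -0.0] dp [0.1, 0.0, -0.84]
ang [-0.0, 0.43, 0.0] dp [0.1, 0.0, -0.84]
ang [0.0, 0.43, -0.0] dp [0.1, -0.0, -0.84]
ang [0.0, 0.43, -0.0] dp [0.1, 0.0, -0.84]
ang [-0.0, 0.43, 0.0] dp [0.1, -0.0, -0.84]
ang [0.0, 0.43, -0.0] dp [0.1, 0.0, -0.84]

ang [-0.12, -0.04, 0.31] dp [-0.36, 0.27, -0.06]
ang [-0.12, -0.04, 0.31] dp [-0.36, 0.27, -0.06]
ang [-0.12, -0.04, 0.32] dp [-0.37, 0.28, -0.06]
ang [-0.11, -0.04, 0.32] dp [-0.37, 0.28, -0.06]
ang [-0.11, -0.04, 0.32] dp [-0.37, 0.28, -0.06]
ang [-0.11, -0.04, 0.32] dp [-0.38, 0.29, -0.06]
ang [-0.11, -0.04, 0.32] dp [-0.38, 0.29, -0.05]
ang [-0.11, -0.04, 0.32] dp [-0.38, 0.3, -0.05]
ang [-0.11, -0.04, 0.32] dp [-0.39, 0.3, -0.05]
ang [-0.11, -0.04, 0.32] dp [-0.39, 0.3, -0.05]
ang [-0.1, -0.04, 0.32] dp [-0.39, 0.31, -0.05]
ang [-0.1, -0.04, 0.32] dp [-0.4, 0.31, -0.05]
ang [-0.1, -0.04, 0.32] dp [-0.4, 0.32, -0.05]
ang [-0.1, -0.04, 0.32] dp [-0.41, 0.32, -0.05]
ang [-0.1, -0.04, 0.32] dp [-0.41, 0.32, -0.05]

ang [-0.14, -0.06, 0.46] dp [-0.04, 0.94, 0.12]
ang [-0.14, -0.06, 0.46] dp [-0.04, 0.94, 0.12]
ang [-0.13, -0.06, 0.46] dp [-0.04, 0.94, 0.12]
ang [-0.13, -0.06, 0.46] dp [-0.04, 0.94, 0.12]
ang [-0.13, -0.06, 0.46] dp [-0.04, 0.94, 0.12]
ang [-0.13, -0.06, 0.46] dp [-0.04, 0.94, 0.12]
ang [-0.12, -0.06, 0.47] dp [-0.04, 0.94, 0.12]
ang [-0.12, -0.06, 0.47] dp [-0.04, 0.94, 0.12]
ang [-0.12, -0.06, 0.47] dp [-0.04, 0.94, 0.12]
ang [-0.11, -0.06, 0.47] dp [-0.04, 0.94, 0.12]
ang [-0.11, -0.06, 0.47] dp [-0.04, 0.94, 0.12]
ang [-0.11, -0.06, 0.47] dp [-0.04, 0.94, 0.12]
```

```bash
python3 -m jog '[{"angular":[0,0.43,0],"dp":[0.1,0,-0.84],"claw":255},{"angular":[0,0.43,0],"dp":[0.1,0,-0.84],"claw":255},{"angular":[0,0.43,0],"dp":[0.1,0,-0.84],"claw":255},{"angular":[0,0.43,0],"dp":[0.1,0,-0.84],"claw":255},{"angular":[0,0.43,0],"dp":[0.1,0,-0.84],"claw":255},{"angular":[0,0.43,0],"dp":[0.1,0,-0.84],"claw":255},{"angular":[0,0.43,0],"dp":[0.1,0,-0.84],"claw":255},{"angular":[0,0.43,0],"dp":[0.1,0,-0.84],"claw":255},{"angular":[0,0,0],"dp":[0,0,0],"claw":255}]' 20; python3 -c "
from h import *
p,R=bar(0,np.radians(40.2),.36);print(p,R.as_quat(),ctrl.get_obs()['moment'])"
```

```text
time: 10.45
tcp_pos: [0.6318, 0.0088, 0.2614]
tcp_rot: [0.924, 0.336, 0.169, -0.061]
force: [-0.1, 1.5, -0.6]
gripper_width: 0.0205
finger_force: 19.9
[0.63170107 0.01022557 0.26037687] [ 0.92392196  0.33810742  0.16812564 -0.06152525] [-0.19381033  0.20750641 -0.06735558]
```

Low forces; lifted as expected. Open the door.

```bash
python3 -m jog '[{"angular":[-0.12,-0.04,0.31],"dp":[-0.36,0.27,-0.06],"claw":255},{"angular":[-0.12,-0.04,0.31],"dp":[-0.36,0.27,-0.06],"claw":255},{"angular":[-0.12,-0.04,0.32],"dp":[-0.37,0.28,-0.06],"claw":255},{"angular":[-0.11,-0.04,0.32],"dp":[-0.37,0.28,-0.06],"claw":255},{"angular":[-0.11,-0.04,0.32],"dp":[-0.37,0.28,-0.06],"claw":255},{"angular":[-0.11,-0.04,0.32],"dp":[-0.38,0.29,-0.06],"claw":255},{"angular":[-0.11,-0.04,0.32],"dp":[-0.38,0.29,-0.05],"claw":255},{"angular":[-0.11,-0.04,0.32],"dp":[-0.38,0.3,-0.05],"claw":255},{"angular":[-0.11,-0.04,0.32],"dp":[-0.39,0.3,-0.05],"claw":255},{"angular":[-0.11,-0.04,0.32],"dp":[-0.39,0.3,-0.05],"claw":255},{"angular":[-0.1,-0.04,0.32],"dp":[-0.39,0.31,-0.05],"claw":255},{"angular":[-0.1,-0.04,0.32],"dp":[-0.4,0.31,-0.05],"claw":255},{"angular":[-0.1,-0.04,0.32],"dp":[-0.4,0.32,-0.05],"claw":255},{"angular":[-0.1,-0.04,0.32],"dp":[-0.41,0.32,-0.05],"claw":255},{"angular":[-0.1,-0.04,0.32],"dp":[-0.41,0.32,-0.05],"claw":255},{"angular":[0,0,0],"dp":[0,0,0],"claw":255}]' 20; python3 -c "
from h import *
th,ph=final()
p,R=bar(th,np.radians(10),.30);print(p,R.as_quat(),ctrl.get_obs()['moment'])
seg((th,np.radians(10),.30),(th,ph,.22),12,True)"
```

```text
time: 12.05
tcp_pos: [0.6002, -0.0534, 0.2495]
tcp_rot: [0.985, 0.084, 0.148, -0.012]
force: [1.7, -0.1, -0.3]
gripper_width: 0.0206
finger_force: 19.9
[ 0.59979232 -0.0538961   0.24931908] [ 0.98500851  0.08617708  0.14886948 -0.01302439] [-0.06235806 -0.12013344  0.07212492]
ang [-0.13, -0.04, 0.43] dp [-0.09, 0.98, 0.12]
ang [-0.14, -0.06, 0.46] dp [-0.04, 0.94, 0.12]
ang [-0.13, -0.06, 0.46] dp [-0.04, 0.94, 0.12]
ang [-0.13, -0.06, 0.46] dp [-0.04, 0.94, 0.12]
ang [-0.13, -0.06, 0.46] dp [-0.04, 0.94, 0.12]
ang [-0.13, -0.06, 0.46] dp [-0.04, 0.94, 0.12]
ang [-0.12, -0.06, 0.47] dp [-0.04, 0.94, 0.12]
ang [-0.12, -0.06, 0.47] dp [-0.04, 0.94, 0.12]
ang [-0.12, -0.06, 0.47] dp [-0.04, 0.94, 0.12]
ang [-0.11, -0.06, 0.47] dp [-0.04, 0.94, 0.12]
ang [-0.11, -0.06, 0.47] dp [-0.04, 0.94, 0.12]
ang [-0.11, -0.06, 0.47] dp [-0.04, 0.94, 0.12]
```

Spring force of about 2 N shows. Swing over the peg.

```bash
python3 -m jog '[{"angular":[-0.13,-0.04,0.43],"dp":[-0.09,0.98,0.12],"claw":255},{"angular":[-0.14,-0.06,0.46],"dp":[-0.04,0.94,0.12],"claw":255},{"angular":[-0.13,-0.06,0.46],"dp":[-0.04,0.94,0.12],"claw":255},{"angular":[-0.13,-0.06,0.46],"dp":[-0.04,0.94,0.12],"claw":255},{"angular":[-0.13,-0.06,0.46],"dp":[-0.04,0.94,0.12],"claw":255},{"angular":[-0.13,-0.06,0.46],"dp":[-0.04,0.94,0.12],"claw":255},{"angular":[-0.12,-0.06,0.47],"dp":[-0.04,0.94,0.12],"claw":255},{"angular":[-0.12,-0.06,0.47],"dp":[-0.04,0.94,0.12],"claw":255},{"angular":[-0.12,-0.06,0.47],"dp":[-0.04,0.94,0.12],"claw":255},{"angular":[-0.11,-0.06,0.47],"dp":[-0.04,0.94,0.12],"claw":255},{"angular":[-0.11,-0.06,0.47],"dp":[-0.04,0.94,0.12],"claw":255},{"angular":[-0.11,-0.06,0.47],"dp":[-0.04,0.94,0.12],"claw":255},{"angular":[0,0,0],"dp":[0,0,0],"claw":255}]' 20
python3 - <<'E'
from h import *
th,ph=final()
p,R=bar(th,ph,.22);print(p,R.as_quat(),ctrl.get_obs()['moment'])
seg((th,ph,.22),(th,ph,.13),4,True)
a,_=ctrl.grab_frame("side"); b,_=ctrl.grab_frame("top")
A=cv2.resize(a[150:230,235:345],(550,400),interpolation=2); B=cv2.resize(b[180:250,265:315],(250,350),interpolation=2)
c=np.zeros((400,800,3),np.uint8); c[:,:550]=A; c[:350,550:]=B; cv2.imwrite("pics/g4.png",cv2.convertScaleAbs(c,alpha=1.4))
E
```

```text
time: 13.35
tcp_pos: [0.5875, -0.1653, 0.2338]
tcp_rot: [0.971, -0.213, 0.109, 0.024]
force: [2.0, -0.5, 0.5]
gripper_width: 0.0203
finger_force: 19.9
[ 0.58735157 -0.16420026  0.23441256] [ 0.97100428 -0.2123662   0.10724337  0.02345496] [ 0.09879255 -0.19817684 -0.05260994]
ang [0.0, -0.25, -0.01] dp [-0.1, -0.09, 0.35]
ang [0.0, -0.21, 0.0] dp [-0.06, 0.0, 0.42]
ang [0.0, -0.21, 0.0] dp [-0.06, 0.0, 0.42]
ang [0.0, -0.21, 0.0] dp [-0.06, -0.0, 0.42]
```

View pics/g4.png

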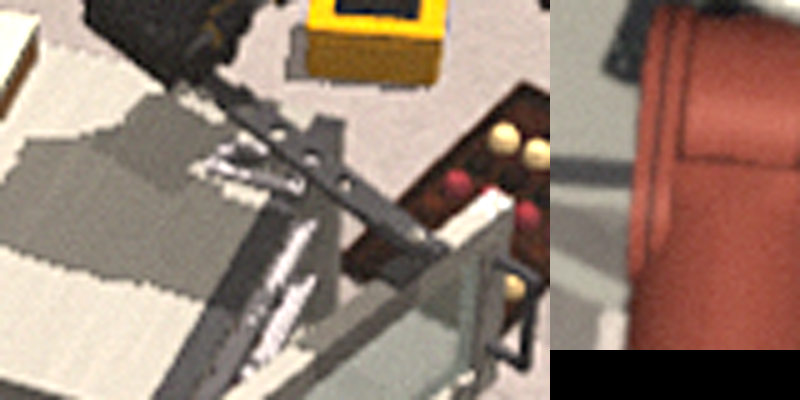

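```bash
cat >> h.py <<'E'
def hole(dist=.116):
    o=ctrl.get_obs(); R=Ro.from_quat(o["tcp_rot"]); return o["tcp_pos"]+R.apply([-(.186-dist),0,-(G-.02)]),o,R
# G: rep TCP is G below knob-centre along n, knob centre .02 above bar mid -> bar mid is (G-.02) up (tool -z)
E
python3 - <<'E'
from h import *
for s in(.06,.088,.116,.144): h_=hole(s)[0]; print(s,h_.round(4),np.round(proj("side",h_),1))
print("peg top",proj("side",np.r_[PEG,.232]))
f=np.mean([ctrl.grab_frame("side")[0] for _ in range(6)],0)
g=cv2.cvtColor(f.astype(np.uint8),cv2.COLOR_BGR2GRAY)
np.set_printoptions(linewidth=200); print("u0=280,v0=168"); print(g[168:192,280:310])
E
```

```text
0.06 [ 0.4709 -0.1107  0.2313] [303.7 187.2]
0.088 [ 0.4957 -0.122   0.2375] [297.1 182. ]
0.116 [ 0.5205 -0.1333  0.2438] [290.5 176.8]
0.144 [ 0.5453 -0.1447  0.25  ] [284.  171.8]
peg top (np.float64(289.91987729402643), np.float64(179.29788587058266))
u0=280,v0=168
[[ 36  35  32  28  46 103 141 155 150 153 153 153 152 152 149 149 151 150 153 153 152 156 157 156 155 155 157 158 158 161]
 [ 39  39  37  35  32  55 102 127 126 131 150 153 150 148 147 147 148 148 148 147 149 153 153 153 150 146 147 151 154 153]
 [ 38  38  33  37  33  44  60  76  79  88 109 129 150 146 150 151 148 149 151 148 149 149 145 149 151 147 145 150 153 152]
 [ 44  55  57  68  65  51  56  68  67  69  91 140 156 149 153 152 150 150 158 157 155 151 151 151 150 152 149 148 149 147]
 [ 44  54  68  79  80  67  64  69  67  65  95 150 162 156 154 152 156 148 128 128 146 148 160 155 154 150 148 147 144 147]
 [ 57  40  50  68  72  69  67  69  68  67  71 101 141 162 157 156 157 131  70  72  97  99 117 125 144 152 149 149 148 149]
 [ 75  61  38  45  62  71  69  68  69  64  52  59  89 135 154 162 150  94  52  56  56  54  5
[... 1422 characters left out ...]
 98 105  98 116 130  94 122  47  37  42  64  71  66  51  70  82  49  62  75 111 141]
 [177 170 164 150 135 115  67  65  67  67  80  82 109 142 141 127  42  59  43  43  61  67  69 102 127  65  69  66  69 100]
 [176 167 166 169 172 165 138 143 127  46  46  46  53  81 123  84  45  67  57  44  39  51  67  87 103  68  67  70  67  68]
 [135 129 143 171 170 172 176 176 134  52  52  49  41  42  49  48  52  62  64  58  48  38  47  63  69  70  70  70  68  68]
 [ 84  81 100 133 132 146 173 146  82  69  71  59  39  40  46  50  58  61  60  62  60  52  40  41  57  72  70  70  71  70]
 [ 92  90  88  87  85 104 131  89  49  53  62  70  60  63  59  55  61  58  60  60  60  63  67  60  37  53  69  74  72  71]]
```

```bash
sed -i 's/PEG=np.array(\[.5227,-.1345\])/PEG=np.array([.5223,-.1338])/' h.py
python3 - <<'E'
from h import *
th,ph=final(); print(th,ph)
seg((th,ph,.22),(th,ph,.15),4,True)
E
```

```text
0.39410075330730837 -0.4268879012323409
ang [-0.0, -0.21, -0.03] dp [-0.11, -0.08, 0.3]
ang [-0.0, -0.17, -0.0] dp [-0.05, -0.0, 0.33]
ang [0.0, -0.17, -0.0] dp [-0.05, -0.0, 0.33]
ang [-0.0, -0.17, 0.0] dp [-0.05, 0.0, 0.33]
```

```bash
python3 -m jog '[{"angular":[0,-0.21,-0.03],"dp":[-0.11,-0.08,0.3],"claw":255},{"angular":[0,-0.17,0],"dp":[-0.05,0,0.33],"claw":255},{"angular":[0,-0.17,0],"dp":[-0.05,0,0.33],"claw":255},{"angular":[0,-0.17,0],"dp":[-0.05,0,0.33],"claw":255},{"angular":[0,0,0],"dp":[0,0,0],"claw":255},{"angular":[0,0,0],"dp":[0,0,0],"claw":255}]' 20
python3 - <<'E'
from h import *
th,ph=final(); h_,o,R=hole(); print(h_,PEG,o["moment"])
seg((th,ph,.15),(th,ph,.10),4,True)
E
```

```text
time: 14.35
tcp_pos: [0.5875, -0.1638, 0.2206]
tcp_rot: [0.975, -0.212, 0.072, 0.016]
force: [2.5, -0.4, -0.6]
gripper_width: 0.0203
finger_force: 19.9
[ 0.52104252 -0.13349013  0.23578871] [ 0.5223 -0.1338] [ 0.03042793 -0.18262952 -0.00573486]
ang [-0.0, -0.1, -0.01] dp [-0.02, -0.03, 0.16]
ang [0.0, -0.12, -0.0] dp [-0.03, 0.0, 0.23]
ang [0.0, -0.12, 0.0] dp [-0.03, 0.0, 0.23]
ang [-0.0, -0.12, -0.0] dp [-0.03, -0.0, 0.23]
```

```bash
python3 -m jog '[{"angular":[0,-0.1,-0.01],"dp":[-0.02,-0.03,0.16],"claw":255},{"angular":[0,-0.12,0],"dp":[-0.03,0,0.23],"claw":255},{"angular":[0,0,0],"dp":[0,0,0],"claw":255}]' 20; python3 -m jog '[{"angular":[0,-0.12,0],"dp":[-0.03,0,0.23],"claw":255},{"angular":[0,0,0],"dp":[0,0,0],"claw":255}]' 20;  python3 - <<'E'
from h import *
th,ph=final(); h_,o,R=hole(); print(h_,PEG,o["moment"])
E
```

```text
time: 14.65
tcp_pos: [0.5877, -0.1637, 0.2167]
tcp_rot: [0.975, -0.211, 0.061, 0.013]
force: [2.0, -0.4, -0.5]
gripper_width: 0.0204
finger_force: 19.9
time: 14.85
tcp_pos: [0.5876, -0.1636, 0.2143]
tcp_rot: [0.976, -0.211, 0.055, 0.012]
force: [3.0, -0.5, -0.4]
gripper_width: 0.0205
finger_force: 19.9
[ 0.52169868 -0.13365069  0.23214121] [ 0.5223 -0.1338] [ 0.08438083 -0.20903913 -0.09308842]
```

```bash
python3 -m jog '[{"angular":[0,-0.12,0],"dp":[-0.03,0,0.23],"claw":255},{"angular":[0,0,0],"dp":[0,0,0],"claw":255}]' 20; python3 -m jog '[{"angular":[0,-0.12,0],"dp":[-0.03,0,0.23],"claw":255},{"angular":[0,0,0],"dp":[0,0,0],"claw":255}]' 20;  python3 - <<'E'
from h import *
th,ph=final(); h_,o,R=hole(); print(h_,PEG,o["moment"],o["force"])
seg((th,ph,.085),(th,ph,0),6,True)
E
```

```text
time: 15.05
tcp_pos: [0.5876, -0.1637, 0.212]
tcp_rot: [0.976, -0.212, 0.049, 0.011]
force: [1.7, 0.3, -1.1]
gripper_width: 0.0203
finger_force: 19.9
time: 15.25
tcp_pos: [0.5875, -0.1636, 0.2097]
tcp_rot: [0.976, -0.212, 0.042, 0.009]
force: [2.3, -0.4, -1.0]
gripper_width: 0.0204
finger_force: 19.9
[ 0.5220064  -0.13380993  0.22930036] [ 0.5223 -0.1338] [ 0.03416688 -0.22611142 -0.10074661] [ 2.3041491  -0.37604067 -1.02463557]
ang [0.0, -0.15, 0.0] dp [-0.06, -0.01, 0.32]
ang [0.0, -0.14, -0.0] dp [-0.04, 0.0, 0.26]
ang [-0.0, -0.14, 0.0] dp [-0.04, -0.0, 0.26]
ang [0.0, -0.14, 0.0] dp [-0.04, 0.0, 0.26]
ang [-0.0, -0.14, -0.0] dp [-0.04, -0.0, 0.26]
ang [0.0, -0.14, -0.0] dp [-0.04, -0.0, 0.26]
```

```bash
python3 -m jog '[{"angular":[0,-0.15,0],"dp":[-0.05,0,0.28],"claw":255},{"angular":[0,-0.14,0],"dp":[-0.04,0,0.26],"claw":255},{"angular":[0,0,0],"dp":[0,0,0],"claw":255}]' 20; python3 -m jog '[{"angular":[0,-0.14,0],"dp":[-0.04,0,0.26],"claw":255},{"angular":[0,0,0],"dp":[0,0,0],"claw":255}]' 20;  python3 - <<'E'
from h import *
th,ph=final(); h_,o,R=hole(); print(h_,PEG,o["moment"],o["force"])
seg((th,ph,.042),(th,ph,0),3,True)
E
```

```text
time: 15.55
tcp_pos: [0.5871, -0.1634, 0.2039]
tcp_rot: [0.977, -0.212, 0.027, 0.006]
force: [1.8, -0.0, -1.4]
gripper_width: 0.0205
finger_force: 19.9
time: 15.75
tcp_pos: [0.5868, -0.1633, 0.2015]
tcp_rot: [0.977, -0.212, 0.02, 0.004]
force: [1.4, -0.3, -1.3]
gripper_width: 0.0203
finger_force: 19.9
[ 0.52220329 -0.13392626  0.22438124] [ 0.5223 -0.1338] [ 0.02668442 -0.30605917 -0.06661358] [ 1.38769164 -0.29777235 -1.25209505]
ang [0.0, -0.13, 0.0] dp [-0.05, -0.01, 0.31]
ang [-0.0, -0.13, -0.0] dp [-0.04, -0.0, 0.26]
ang [0.0, -0.13, 0.0] dp [-0.04, 0.0, 0.26]
```

```bash
python3 -m jog '[{"angular":[0,-0.13,0],"dp":[-0.04,0,0.27],"claw":255},{"angular":[0,-0.13,0],"dp":[-0.04,0,0.26],"claw":255},{"angular":[0,0,0],"dp":[0,0,0],"claw":255}]' 20; python3 -m jog '[{"angular":[0,-0.13,0],"dp":[-0.04,0,0.26],"claw":255},{"angular":[0,0,0],"dp":[0,0,0],"claw":255}]' 20; python3 -m jog '[{"angular":[0,-0.01,0],"dp":[0,0,0.06],"claw":255},{"angular":[0,0,0],"dp":[0,0,0],"claw":255}]' 20;  python3 - <<'E'
from h import *
th,ph=final(); h_,o,R=hole(); print(h_,o["moment"],o["force"],R.as_euler("xyz",degrees=True))
E
```

```text
time: 16.05
tcp_pos: [0.5862, -0.1631, 0.196]
tcp_rot: [0.977, -0.212, 0.007, 0.002]
force: [2.5, -0.3, -1.2]
gripper_width: 0.0203
finger_force: 19.9
time: 16.25
tcp_pos: [0.586, -0.1629, 0.1937]
tcp_rot: [0.977, -0.212, 0.0, 0.0]
force: [1.9, -0.4, -0.0]
gripper_width: 0.0209
finger_force: 19.8
time: 16.45
tcp_pos: [0.5861, -0.1628, 0.1936]
tcp_rot: [0.977, -0.212, 0.001, 0.0]
force: [1.5, -0.5, 0.0]
gripper_width: 0.0209
finger_force: 19.8
[ 0.52239469 -0.13384747  0.21934179] [-0.09724517 -0.41792026 -0.05132138] [ 1.54075072 -0.50543033  0.0034699 ] [ 1.79999952e+02 -7.22142887e-02 -2.44444801e+01]
```

```bash
for i in 1 2 3; do python3 -m jog '[{"angular":[0,0,0],"dp":[0,0,0.06],"claw":255},{"angular":[0,0,0],"dp":[0,0,0],"claw":255}]' 20 | egrep "pos|^force|rot"; done
```

```text
tcp_pos: [0.5862, -0.1629, 0.1931]
tcp_rot: [0.977, -0.212, 0.001, 0.0]
force: [2.1, -1.1, 0.2]
tcp_pos: [0.5861, -0.1629, 0.1924]
tcp_rot: [0.977, -0.212, 0.001, 0.0]
force: [2.8, -0.9, 1.0]
tcp_pos: [0.5861, -0.1629, 0.1918]
tcp_rot: [0.977, -0.212, 0.001, 0.0]
force: [2.3, -0.7, 2.5]
```

```bash
for i in 1 2 3; do python3 -m jog '[{"angular":[0,0,0],"dp":[0,0,0.06],"claw":255},{"angular":[0,0,0],"dp":[0,0,0],"claw":255}]' 20 | egrep "pos|^force|rot"; done
python3 - <<'E'
from h import *
D=[ctrl.grab_frame("side") for _ in range(5)]; d=np.median([q[1] for q in D],0); P=cloud("side",d)
th,ph=final(); pn=pin(th); u=np.array([np.cos(ph),np.sin(ph)]); q=P[...,:2]-pn; s=q@u; t=q@np.array([-u[1],u[0]]); z=P[...,2]
for a in range(10,170,15):
    m=(s>a/1e3)&(s<a/1e3+.015)&(abs(t)<.010)&(z>.2)&(z<.24); print(a,m.sum(),np.median(z[m]).round(4),z[m].max().round(4))
cv2.imwrite("pics/g5.png",cv2.convertScaleAbs(cv2.resize(np.mean([q[0] for q in D],0)[150:230,235:345].astype(np.uint8),(770,560),interpolation=2),alpha=1.4))
E
```

```text
tcp_pos: [0.5861, -0.1628, 0.1911]
tcp_rot: [0.977, -0.212, 0.001, 0.0]
force: [2.5, -0.6, 2.1]
tcp_pos: [0.5861, -0.1628, 0.1905]
tcp_rot: [0.977, -0.212, 0.001, 0.0]
force: [2.1, -0.8, 2.1]
tcp_pos: [0.5861, -0.1629, 0.1899]
tcp_rot: [0.977, -0.212, 0.001, 0.0]
force: [2.6, -0.8, 3.3]
10 21 0.2236 0.227
25 19 0.223 0.2257
40 23 0.2232 0.2254
55 16 0.2224 0.2241
70 20 0.2224 0.2257
85 26 0.2211 0.2243
100 23 0.223 0.2332
115 22 0.2227 0.2346
130 19 0.2223 0.2238
145 23 0.2212 0.2246
160 21 0.2205 0.2246
```

View pics/g5.png

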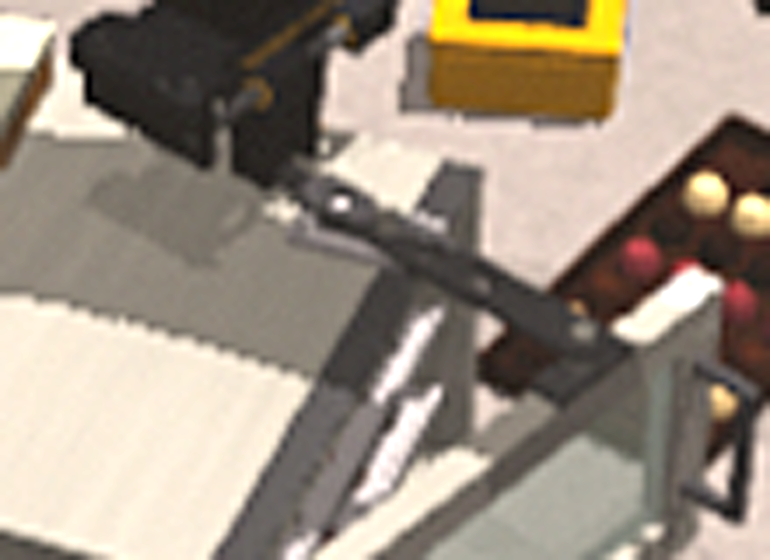

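```bash
python3 -m jog '[{"angular":[0,0,0],"dp":[0,0,0],"claw":255},{"angular":[0,0,0],"dp":[0,0,0],"claw":255},{"angular":[0,0,0],"dp":[0,0,0.06],"claw":255},{"angular":[0,0,0],"dp":[0,0,0],"claw":255}]' 50; python3 -m jog '[{"angular":[0,0,0],"dp":[0,0,0.06],"claw":255},{"angular":[0,0,0],"dp":[0,0,0],"claw":255}]' 50
```

```text
time: 18.3
tcp_pos: [0.5861, -0.1628, 0.1893]
tcp_rot: [0.977, -0.212, 0.0, 0.0]
force: [1.4, -0.6, 2.5]
gripper_width: 0.0197
finger_force: 49.4
time: 18.5
tcp_pos: [0.5861, -0.1628, 0.1887]
tcp_rot: [0.977, -0.212, 0.001, 0.0]
force: [2.5, -0.5, 4.4]
gripper_width: 0.0197
finger_force: 49.4
```

```bash
python3 -m jog '[{"angular":[0,0,0],"dp":[0,0,0.08],"claw":255},{"angular":[0,0,0],"dp":[0,0,0],"claw":255}]' 50;python3 -m jog '[{"angular":[0,0,0],"dp":[0,0,0.08],"claw":255},{"angular":[0,0,0],"dp":[0,0,0],"claw":255}]' 50
python3 - <<'E'
from h import *
D=[ctrl.grab_frame("side") for _ in range(8)]; d=np.median([q[1] for q in D],0); P=cloud("side",d)
th,ph=final(); pn=pin(th); u=np.array([np.cos(ph),np.sin(ph)]); q=P[...,:2]-pn; s=q@u; t=q@np.array([-u[1],u[0]]); z=P[...,2]
m=(s>.015)&(s<.165)&(abs(t)<.009)&(z>.215)&(z<.228); print(np.polyfit(s[m],z[m],1),m.sum())
P0=cloud("side",np.load("pics/side1.npy")); pn=PIN0;ph=np.radians(40); u=np.array([np.cos(ph),np.sin(ph)]); q=P0[...,:2]-pn; s=q@u; t=q@np.array([-u[1],u[0]]); z=P0[...,2]
m=(s>.015)&(s<.165)&(abs(t)<.009)&(z>.215)&(z<.228); print("before",np.polyfit(s[m],z[m],1),m.sum())
E
```

```text
time: 18.7
tcp_pos: [0.5861, -0.1628, 0.188]
tcp_rot: [0.977, -0.212, 0.001, 0.0]
force: [2.0, -0.6, 4.6]
gripper_width: 0.0197
finger_force: 49.4
time: 18.9
tcp_pos: [0.5861, -0.1628, 0.1872]
tcp_rot: [0.977, -0.212, 0.001, 0.0]
force: [2.2, -0.2, 5.9]
gripper_width: 0.0197
finger_force: 49.3
[-0.02415061  0.22381853] 166
before [-0.01063288  0.22361797] 183
```

```bash
python3 -m jog '[{"angular":[0,0,0],"dp":[0,0,0],"claw":100},{"angular":[0,0,0],"dp":[0,0,0],"claw":100},{"angular":[0,0,0],"dp":[0,0,0],"claw":100},{"angular":[0,0,0],"dp":[0,0,0],"claw":100},{"angular":[0,0,0],"dp":[0,0,0],"claw":100},{"angular":[0,0,0],"dp":[0,0,0],"claw":100},{"angular":[0,0,0],"dp":[0,0,0],"claw":100},{"angular":[0,0,0],"dp":[0,0,0],"claw":100}]' 20
```

```text
time: 20.1
tcp_pos: [0.586, -0.1628, 0.1871]
tcp_rot: [0.977, -0.212, 0.0, 0.0]
force: [-0.5, -0.6, 0.8]
gripper_width: 0.0529
finger_force: 0.0
```

```bash
python3 -m jog '[{"angular":[0,0,0],"dp":[0,0,-0.5],"claw":100},{"angular":[0,0,0],"dp":[0,0,-1],"claw":100},{"angular":[0,0,0],"dp":[0,0,-2],"claw":100},{"angular":[0,0,0],"dp":[0,0,-3],"claw":100},{"angular":[0,0,0],"dp":[0,0,-4],"claw":100},{"angular":[0,0,0],"dp":[0,0,-4],"claw":100},{"angular":[0,0,0],"dp":[4,0,0],"claw":100},{"angular":[0,0,0],"dp":[4,0,0],"claw":100},{"angular":[0,0,0],"dp":[0,0,0],"claw":100}]'
python3 - <<'E'
from h import *
D=[ctrl.grab_frame("side") for _ in range(6)]; d=np.median([q[1] for q in D],0); P=cloud("side",d)
th,ph=final(); pn=pin(th); u=np.array([np.cos(ph),np.sin(ph)]); q=P[...,:2]-pn; s=q@u; t=q@np.array([-u[1],u[0]]); z=P[...,2]
m=(s>.015)&(s<.165)&(abs(t)<.009)&(z>.215)&(z<.228); print(np.polyfit(s[m],z[m],1),m.sum())
m=(z>.25)&(z<.262)&(abs(s-.186)<.02)&(abs(t)<.02); print("knob",m.sum(),P[m].mean(0))
cv2.imwrite("pics/g6.png",cv2.convertScaleAbs(cv2.resize(np.mean([q[0] for q in D],0)[140:230,225:345].astype(np.uint8),(800,600),interpolation=2),alpha=1.4))
E
```

```text
time: 21.0
tcp_pos: [0.661, -0.1981, 0.3291]
tcp_rot: [0.977, -0.213, -0.001, -0.0]
force: [-0.7, 0.6, -1.4]
gripper_width: 0.053
finger_force: 0.0
[-0.01389693  0.2238161 ] 172
knob 31 [ 0.58743262 -0.16278681  0.25505614]
```

View pics/g6.png

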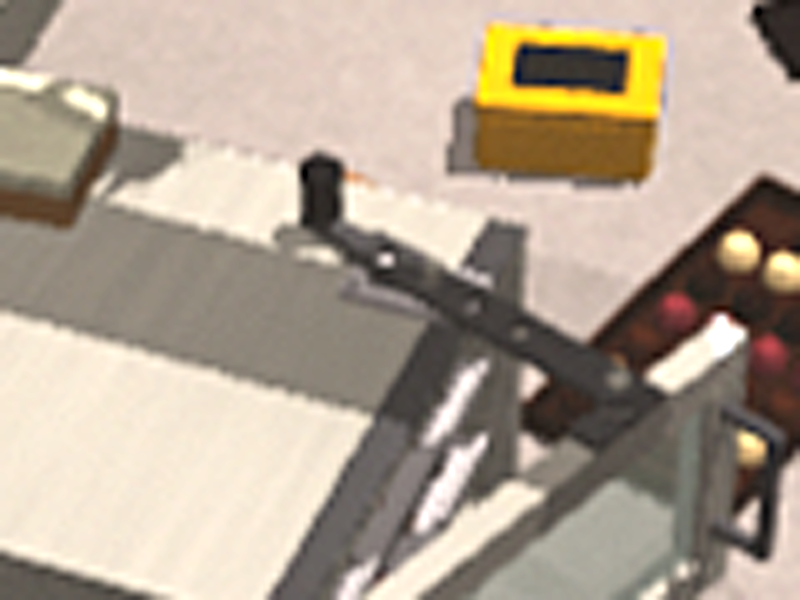

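The picture shows the bar flat, with the peg in the second hole at about (430,272) and the first hole at (386,260) empty. The knob is free at (322,190) and the door is held ajar, so I'm handing the job in.

```bash
python3 -c "
from rig import ctrl
print(ctrl.hand_in())"
```

```text
the job is handed in; nothing more can be done
None
```

The cabinet door is propped ajar at about 0.39 rad, with the stay's second hole from the knob over the peg. The bar lies flat, the gripper is clear, and the job was handed in at about 21 s of the 72 s allowed; the hand-in returned no verdict.

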